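# Free the stuck locating block from the die fixture

### The arm

A 6-joint arm with a two-finger parallel gripper is mounted at the origin on the work surface. World frame = base frame: x ahead of the robot, y to its left, z up, the work surface at z = 0. Lengths are in m, angles in rad, forces in N, time in s.
With the tool pointing down it reaches from about 0.325 to 0.9 m from the base axis. Payload 6.1 kg.
Tool frame: the origin (TCP) lies at the very end of the fingers, on their centre line; the grasp point (between the pads) lies 19 mm behind it (grip_point_offset is the z of the grasp point in the tool frame, in m); z points along the fingers, y is the line along which they close (so a half turn about z gives the same grasp; the last joint's range is limited). The gripper opens to 87 mm and grips with 3 to 60 N. Pads are 19 mm wide; open, the fingers measure 117 mm over their backs; the gripper's body (75 mm by 190 mm) begins 51 mm behind the grasp point.
Start: joints at [1.194, 0.22, 1.526, -0, 1.395, -0.126], TCP at [0.155, 0.605, 0.223] pointing down, gripper open.
Joint ranges: [-2.98, 2.98], [-0.91, 2.08], [0.09, 2.57], [-1.24, 4.39], [0.2, 2.65], [-2.68, 2.68]. Speed limits (rad/s): [2.57, 2.57, 3.01, 3.14, 3.14, 3.14].

### API

Orientations are given as a rotation vector (axis times angle).
In Python, from workcell import * gives the robot as it stands. The module is installed in compiled form; this text tells all that it offers.
- The arm moves only by the tool carry_out, never from a script. Its argument "targets" is a list of rows, each a list of 3 entries, a list of its own where there are three numbers: the shift along the tool's x, y, z in m, then the turn, a rotation vector about the tool's x, y, z in rad, then the opening, from 0 (shut) to 1 (fully open). A call has 1 to 5 rows; each row is the pose to reach, as a shift and turn from the pose commanded when the call began, along the tool's axes at that moment; what a row does not reach only later rows make up. A row lasts 1/10 s, in which the tool goes at most 50 mm and 8.59 degrees, less where a joint would pass 70% of its speed; a pose out of reach is approached as far as the arm can. A call with a gripper value outside its range is refused whole. The fingers move at their own pace and stop on an object; the grip force is fixed at half the most. Time passes only in rows, so rows that repeat a pose let the fingers close. It gives the time, the measured TCP pose, the force, the opening and the grip force at its end, in the units of the state.
- state(): the state, without advancing time (a new reading comes with each control period).
- grab_frame(name): name is "scene" or "side" or "wrist"; returns a dict with "color" (420x560x3 uint8, red, green, blue), "intrinsics" (3x3 intrinsics, pixels), "T" (4x4, takes a point from camera to world coordinates); the wrist camera has in their place "hand_eye" (4x4, takes a point from camera to tool coordinates, whose origin is the TCP and whose axes are the flange's). Camera axes: x right, y down, z forward; pixel columns grow to the right and rows downward; lengths in m; the calibration is good to about 2 mm. The wrist camera is an equidistant fisheye: a pixel r from the principal point sees the ray r / f radians off the axis. A picture is of the moment at which its call begins: read the wrist's pose just before it. There is no depth.
- close_job(): hands the job in; it is judged then, once.
The state is a dict: "time_s": time; "joints": joint angles; "qvel": joint speeds; "effort": joint torques, N m; "tool_pos": TCP position; "ee_rot": TCP orientation; "force": force on the tool from outside, world axes, zero at the start; "moment": the same for the moment, N m; "opening": opening from 0.0 (shut) to 1.0 (fully open); "finger_force": force on a finger pad.
Only numpy, scipy, OpenCV 4.12 (cv2) and the standard library are available. Lean on these libraries where they do the work, as an engineer would, in place of code of your own. Each camera call takes 0.05 s, during which the arm holds its last target. There are 200 camera calls.

### The job

On the foil-die fixture, push the red mushroom button right down and let it spring back, then turn its head clockwise as far as it goes, which draws the brass bolt off the locating block. Then take the block by its square stem and rock it to and fro between the two stiff steel keepers until it has pushed both back, without touching the keepers with the gripper, lift it straight out and finish still holding it upright in the gripper, just clear above the keepers (about 3 cm) over its nest. Leave everything else where it is.

Things in the scene. Friction and masses are not known exactly. Their poses are not given: they have to be found in the camera images.
- fixture: Fixed die fixture: aluminium plate 180 x 330 x 12 mm. Origin: centre of its underside, on the table. x is the rocking direction (front keeper at -x, back at +x); y runs from nest (0, -80 mm) to button axis (0, +85 mm). Yellow button housing 74 x 74 mm, top 72 mm above the table. Blue keeper guides 44 mm wide, 44 to 68 mm from the nest centre along x, tops 59 mm above the table.
- nest (a point): Centre of the nest floor, the top face of the plate (12 mm above the table). A rim 8 mm high surrounds the block's foot with 1.5 mm play all round. Axes as the fixture's.
- stop_top (a point): Centre of the top of the red mushroom head (round, 40 mm diameter, 18 mm thick, with a white bar and dot on top); its underside stands 17 mm above the black collar, which is 4 mm high on the housing. The head top is 111 mm above the table when up.
- stop_press (a joint): How far the mushroom is pushed down, m: 0 up, 0.007 fully down. Spring: about 1.2 N at the start, 5 N fully down; springs back when let go.
- stop_turn (a joint): How far the mushroom head is turned clockwise seen from above, rad: starts at 0 to 0.15, stop at 1.3. Light friction (about 0.03 N m), stays where it is left. Grip the head by its rim to turn it. Each rad draws the bolt back 10 mm.
- bolt_tip (a point): Top of the nest-side end of the brass bolt (bar 16 mm wide along x, 8 mm thick, its underside 40 mm above the nest floor), which slides along the fixture's y. At turn 0 it reaches 8 mm over the +y side of the block's foot and stops the block lifting (not rocking); at turn 1.3 it is 5 mm clear.
- block: Locating block, loose, about 0.5 kg, seated in the nest: aluminium foot 56 x 64 mm (x, y), 30 mm high; on it a copper body 44 x 44 mm up to 60 mm; on it a square aluminium stem 24 x 24 mm up to 110 mm. Origin: centre of its underside; axes as the fixture's. The keepers lie over its foot: pulled straight up it rises about 6 mm and catches.
- block_grip (a point): Grip point on the stem's axis, 90 mm above the block's underside; grip across x or y. To free the block, lean it 0.15 to 0.22 rad about the fixture's y axis (the hand up to 0.28, as the grip gives; it pivots on the foot's lower edge, 28 mm from its middle), so its body shoves that keeper out; then as far to the other side; then stand it upright and lift. About 3 to 5 N sideways at the stem.
- keeper_front (a joint): How far the front (-x) keeper is pushed outwards, m: starts at 0 to 0.0006; at 0 its tip is 24 mm from the nest centre, 4 mm over the foot's edge and 2 mm off the body; at 0.004 it is level with the foot's edge; stop at 0.006. Needs about 6 N, stays where pushed. Tongue underside 36 mm above the nest floor.
- keeper_back (a joint): The same for the back (+x) keeper.
- keeper_front_tip (a point): The front keeper, a steel tongue 60 x 22 x 8 mm with a small upright end plate; this point is the middle of the lower edge of its tip, 36 mm above the nest floor; axes as the fixture's.
- keeper_back_tip (a point): The back keeper, a steel tongue 60 x 22 x 8 mm with a small upright end plate; this point is the middle of the lower edge of its tip, 36 mm above the nest floor; axes as the fixture's.
- knife: Bystander: yellow and black snap-off knife, 170 x 23 x 15 mm, flat on the right green mat; origin under its middle.
- ruler: Bystander: steel ruler, 200 x 28 x 4 mm, flat on the right green mat; origin under its middle.
- wash_bottle: Bystander: clear bottle with a blue cap, 54 mm diameter, 130 mm high, on the left green mat; origin under its middle.
- tape: Bystander: orange tape roll, 80 mm diameter, 22 mm high, lying on the left green mat; origin under its middle.
- sample_jar: Bystander: amber glass jar with a white lid, 56 mm diameter, 60 mm high, on the left green mat; origin under its middle.
- memory_stick: Bystander: blue memory stick, 48 x 18 x 9 mm, on the table in front of the left green mat; origin under its middle.
- spare_pin: Bystander: brass pin, 18 mm diameter, 22 mm high, standing on the fixture plate in front of the bolt; origin under its middle.
- foil_tin: Bystander: round steel tin, 49 mm diameter, 20 mm high, on the fixture plate behind the bolt; origin under its middle.

How it is judged:
On the way, in this order (a step that is already met when the one before it is completed fails the run):
1. the mushroom is pushed down at least 5 mm of its 7 mm, its head not yet turned (value of joint stop_press above 0.005 m and value of joint stop_turn below 0.5 rad), for 0.05 s.
2. the mushroom has sprung back up and its head is turned clockwise to at least 1.1 rad, the block still down in its nest (value of joint stop_turn above 1.1 rad and value of joint stop_press below 0.003 m and z of block in the frame of fixture below 0.027 m), for 0.1 s.
3. one keeper is pushed back at least 4 mm, the block leaning at least 0.08 rad (5 degrees) and still down in its nest (value of joint any of keeper_front, keeper_back above 0.004 m and angle between block's own z axis and vertical above 0.08 rad and z of block in the frame of fixture below 0.027 m), for 0.05 s.
4. both keepers are pushed back at least 4 mm, the block leaning at least 0.08 rad and still down in its nest (value of joint each of keeper_front, keeper_back above 0.004 m and angle between block's own z axis and vertical above 0.08 rad and z of block in the frame of fixture below 0.027 m), for 0.05 s.
At the end, for the whole second after the job is handed in: The gripper holds the block still, upright (0.2 rad), within 30 mm sideways of the nest centre, underside 48 to 124 mm above the nest floor (keeper tops: 44 mm), touching no part of the fixture; mushroom up and turned at least 1.1 rad; both keepers pushed back at least 3.5 mm (z of block in the frame of fixture between 0.06 and 0.136 m and horizontal distance between block and nest below 0.03 m and angle between block's own z axis and vertical below 0.2 rad and linear speed of block below 0.02 m/s and contact force between block and the fingers above 2 N and contact force between block and fixture below 0.2 N and value of joint stop_turn above 1.1 rad and value of joint stop_press below 0.003 m and value of joint each of keeper_front, keeper_back above 0.0035 m); the arm keeps its last pose, push and grip.
It fails at once if the gripper or arm pushes a keeper (more than 1 N) (contact force between any of the fingers, the arm and keeper_front above 1 N or contact force between any of the fingers, the arm and keeper_back above 1 N).
It fails at once if the block is lifted out before both keepers are pushed back at least 3.5 mm (z of block in the frame of fixture above 0.055 m and value of joint any of keeper_front, keeper_back below 0.0035 m).
It fails at once if a bystander is moved more than 20 mm (distance of any of knife, ruler, wash_bottle, tape, sample_jar, memory_stick, spare_pin, foil_tin from where it was at the start of the episode above 0.02 m).
It also fails if it takes over 69 s, if anything falls off the work surface, if the arm or the gripper's body presses on something with over 40 N, if the wrist force passes 120 N, or if a joint passes its speed limit or range.

## Working session

There is one attempt and no reset: what is moved stays moved. The work goes in short steps, Python scripts to look and compute and a tool call to move; the robot and the scene stay as the last step left them, time stands still between calls to the robot, and variables do not carry over. Pictures are saved under pics/ and viewed, at most 10 in all, crops included, and the job is handed in when it is done.

Besides the shell and the picture viewer there is one more tool, called after ">>>" by a JSON object that holds its "op" and its "data". carry_out: Moves the arm, as the interface text tells. Its arguments: {"type":"object","properties":{"targets":{"type":"array","items":{"type":"array"}}},"required":["targets"]}

```bash
mkdir -p pics; python3 - <<'E'
from workcell import *
import cv2,json
s=state();print(s)
for n in ["scene","side","wrist"]:
    f=grab_frame(n);cv2.imwrite(f"pics/{n}0.png",f["color"][:,:,::-1])
    print(n,f["intrinsics"].tolist(),(f["T"] if "T" in f else f["hand_eye"]).tolist())
E
```

```text
{'time_s': 0.0, 'joints': array([ 1.19390251e+00,  2.21225790e-01,  1.52759970e+00, -1.77630234e-05,
        1.39469866e+00, -1.26043254e-01]), 'qvel': array([-1.54845639e-05, -2.10052299e-04,  1.08143296e-03, -7.51526668e-04,
       -4.38668739e-04,  1.00405430e-03]), 'effort': array([ 8.42113536e-05, -4.94630241e+01, -3.87368953e+01,  6.99907495e-02,
        5.72575280e-02, -1.10607248e-04]), 'tool_pos': array([0.15488913, 0.60486741, 0.2214435 ]), 'ee_rot': array([-3.92939776e-01, -3.11645326e+00,  2.94496271e-03]), 'force': array([-0.10564654,  0.03564557, -0.37765841]), 'moment': array([ 0.0229345 ,  0.06604883, -0.01100265]), 'finger_force': 0.0, 'opening': 0.9999075661416048}
scene [[392.8456676382373, 0.0, 282.1389678147553], [0.0, 392.8456676382373, 217.98587515197187], [0.0, 0.0, 1.0]] [[-0.15309614695475815, 0.6432712594028609, -0.7501757504837544, 1.5093326004356886], [0.9879289812242439, 0.08148438796132919, -0.13174453527867813, 0.16725288956812437], [-0.02361986123656038, -0.7612899456480591, -0.6479812657865508, 0.9225092558399356], [0.0, 0.0, 0.0, 1.0]]
side [[398.49940770642166, 0.0, 277.31382972764703], [0.0, 398.49940770642166, 208.23778426794865], [0.0, 0.0, 1.0]] [[0.9898163853652927, -0.10695617865916587, 0.0939356115060462, 0.42106483028555275], [-0.14165136090097966, -0.6747605006792448, 0.7243156485110585, -0.8391951382638453], [-0.014085993656347606, -0.7302456042796309, -0.6830394880334444, 0.8821707494353532], [0.0, 0.0, 0.0, 1.0]]
wrist [[325.19226210127806, 0.0, 283.634890556752], [0.0, 325.19226210127806, 209.36281933100543], [0.0, 0.0, 1.0]] [[0.0004378202815341749, -0.9620300827334821, -0.27294308606229384, 0.07412707689492602], [0.9999998895928627, 0.00046777905137794696, -4.468802078228003e-05, -0.0003060102432134171], [0.00017066827820874807, -0.2729430363621075, 0.9620301813216517, -0.1616765193486418], [0.0, 0.0, 0.0, 1.0]]
```

View pics/scene0.png

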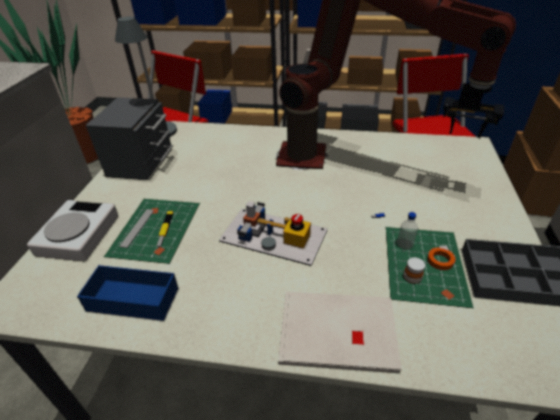

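View pics/side0.png

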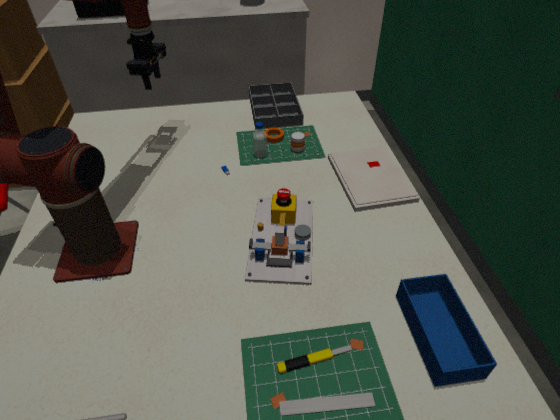

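Scene: mushroom at about (297,218), stem top (252,208). Side: mushroom (284,193), stem top (280,236), plate corners near (253,198),(313,199),(312,281),(247,279). I'll enlarge these.

```bash
python3 - <<'E'
import cv2,numpy as np
a=cv2.imread("pics/scene0.png")[195:270,215:335];b=cv2.imread("pics/side0.png")[180:290,235:325]
a=cv2.resize(a,None,fx=4,fy=4,interpolation=2);b=cv2.resize(b,None,fx=5,fy=5,interpolation=2)
c=np.zeros((550,480,3),np.uint8);c[:300]=a
cv2.imwrite("pics/c0.png",cv2.resize(np.hstack([c,b]),None,fx=.85,fy=.85,interpolation=3))
E
```

```text
(no output)
```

View pics/c0.png

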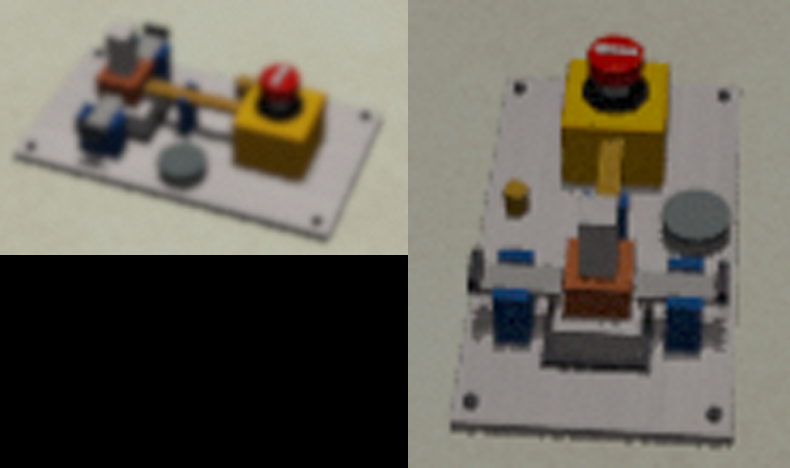

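The crop shows everything clearly: head top, stem top and the plate corners. Fitting the fixture pose.

```bash
cat > h.py <<'E'
import numpy as np
from scipy.spatial.transform import Rotation as R
from scipy.optimize import least_squares
def proj(K,T,p):
    q=(np.asarray(p)-T[:3,3])@T[:3,:3]; q=q@K.T; return q[:,:2]/q[:,2:]
def fix2w(v,p):
    p=np.asarray(p,float); return R.from_rotvec([0,0,v[2]]).apply(p)+[v[0],v[1],0]
E
python3 - <<'E'
from h import *
from workcell import *
f={n:grab_frame(n) for n in("scene","side")}
side=[((505,76),(-.09,.165,.012)),((740,86),(.09,.165,.012)),((733,432),(.09,-.165,.012)),((452,422),(-.09,-.165,.012)),((615,48),(0,.085,.111)),((600,210),(0,-.08,.122))]
sc=[((382,117),(-.09,.165,.012)),((328,235),(.09,.165,.012)),((16,152),(.09,-.165,.012)),((280,74),(0,.085,.111)),((122,33),(0,-.08,.122))]
D=[("side",np.array([[235+(u-408)/4.25,180+v/4.25] for (u,v),_ in side]),[p for _,p in side]),
("scene",np.array([[215+u/3.4,195+v/3.4] for (u,v),_ in sc]),[p for _,p in sc])]
def r(v):return np.concatenate([(proj(f[n]["intrinsics"],f[n]["T"],fix2w(v,p))-u).ravel() for n,u,p in D])
s=least_squares(r,[.45,0,0],loss="soft_l1");print(s.x);print(r(s.x).reshape(-1,2).round(1))
print("top",fix2w(s.x,[[0,.085,.111],[0,-.08,.102]]))
st=state();print(R.from_rotvec(st["ee_rot"]).as_matrix().round(3))
E
```

```text
[ 0.53902941 -0.03448957 -0.21492157]
[[ 0.5 -0.6]
 [-0.1 -0.9]
 [ 0.6  0.1]
 [-0.2 -1. ]
 [ 0.3 -0.1]
 [ 0.  -0.7]
 [ 0.1 -1.8]
 [ 0.  -0.5]
 [-1.3 -0.5]
 [-0.3 -0.2]
 [-1.  -1.4]]
top [[ 0.55715743  0.04855485  0.111     ]
 [ 0.52196775 -0.11264902  0.102     ]]
[[-0.969  0.248 -0.   ]
 [ 0.248  0.969 -0.001]
 [ 0.    -0.001 -1.   ]]
```

>>> {"op": "carry_out", "data": {"targets": [[[-0.528,-0.439,0],[0,0,0],1],[[-0.528,-0.439,0],[0,0,0],1],[[-0.528,-0.439,0],[0,0,0],1],[[-0.528,-0.439,0],[0,0,0],1],[[-0.528,-0.439,0],[0,0,0],1]]}}

```text
time_s: 0.75
tool_pos: [0.3023, 0.4013, 0.2225]
ee_rot: [0.392, 3.117, 0.0]
force: [1.0, 0.6, -0.1]
opening: 1.001
finger_force: 0.0
```

>>> {"op": "carry_out", "data": {"targets": [[[-0.336,-0.279,0],[0,0,0],0.75],[[-0.336,-0.279,0],[0,0,0],0.75],[[-0.336,-0.279,0],[0,0,0],0.75],[[-0.336,-0.279,0],[0,0,0],0.75],[[-0.336,-0.279,0],[0,0,0],0.75]]}}

```text
time_s: 1.25
tool_pos: [0.4492, 0.1986, 0.2228]
ee_rot: [0.393, 3.116, 0.001]
force: [0.5, 0.7, -0.4]
opening: 0.765
finger_force: 0.0
```

>>> {"op": "carry_out", "data": {"targets": [[[-0.144,-0.119,0],[0,0,0],0.75],[[-0.144,-0.119,0],[0,0,0],0.75],[[-0.144,-0.119,0],[0,0,0],0.75],[[-0.144,-0.119,0],[0,0,0],0.75],[[-0.144,-0.119,0.06],[0,0,0],0.75]]}}

```text
time_s: 1.75
tool_pos: [0.5663, 0.0449, 0.1796]
ee_rot: [0.398, 3.1, -0.0]
force: [1.2, 0.5, 0.5]
opening: 0.747
finger_force: 0.0
```

```bash
cat >> h.py <<'E'
def wproj(f,s,p):  # world points -> wrist pixels
    Rt=R.from_rotvec(s["ee_rot"]); t=Rt.inv().apply(np.atleast_2d(p)-s["tool_pos"])
    H=f["hand_eye"]; c=(t-H[:3,3])@H[:3,:3]; K=f["intrinsics"]
    n=np.linalg.norm(c[:,:2],axis=1,keepdims=True); th=np.arctan2(n,c[:,2:])
    return c[:,:2]/n*th*K[0,0]+K[:2,2]
E
python3 - <<'E'
from h import *
from workcell import *
import cv2
s=state();f=grab_frame("wrist");print(s["tool_pos"],s["ee_rot"],s["joints"])
v=[.539,-.0345,-.215]
P=wproj(f,s,fix2w(v,[[0,.085,.111],[0,-.08,.122],[0,-.08,.102]]));print(P)
im=f["color"][:,:,::-1].copy();cv2.imwrite("pics/w1.png",cv2.resize(im,None,fx=1.4,fy=1.4))
E
```

```text
[0.56628065 0.04486856 0.17961772] [ 3.97925144e-01  3.09975781e+00 -3.71144663e-04] [-5.89130900e-02  1.06539355e-01  1.73725979e+00 -1.42267861e-03
  1.28145107e+00 -1.37396525e+00]
[[285.58733769 206.67836931]
 [ 82.62859202 218.69327267]
 [ 94.67455781 211.4599065 ]]
```

View pics/w1.png

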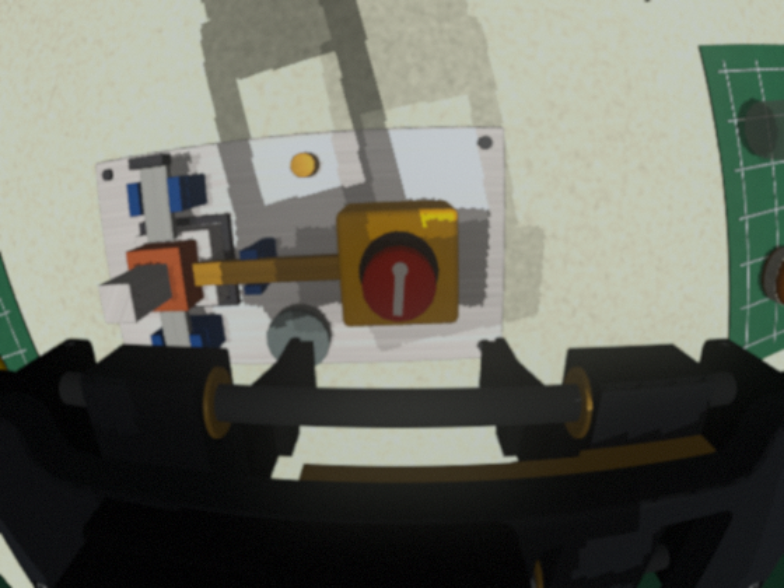

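Head centre at (399,283) in the enlarged view (native 285,202), stem top (84,214): within 3 mm of the prediction. Taking the refined x −2 mm.

```bash
cat >> h.py <<'E'
def shift(s,p,Rw=None):
    Rt=R.from_rotvec(s["ee_rot"]); print("pos",s["tool_pos"].round(4),"shift",Rt.inv().apply(np.array(p)-s["tool_pos"]).round(4), "F",s["force"].round(1),"q",s["joints"].round(2))
    if Rw is not None: print("turn",(Rt.inv()*Rw).as_rotvec().round(4))
def grasp(yaw,lean=0,cross="y",fy=-.215): # tool down, y along fixture axis turned yaw; lean about fixture y
    z=np.array([0,0,-1.]); a=fy+yaw; y=np.array([-np.sin(a),np.cos(a),0]); x=np.cross(y,z)
    return R.from_rotvec(lean*np.array([-np.sin(fy),np.cos(fy),0]))*R.from_matrix(np.c_[x,y,z])
E
python3 - <<'E'
from h import *
from workcell import *
s=state();v=[.537,-.0345,-.215]
shift(s,fix2w(v,[0,.085,.089]),grasp(0))
E
```

```text
pos [0.5571 0.047  0.1657] shift [0.002  0.0011 0.0767] F [-6.1  0.3 -7.9] q [-0.06  0.12  1.76 -0.    1.28 -1.37]
turn [-0.0011 -0.0046 -0.0397]
```

>>> {"op": "carry_out", "data": {"targets": [[[0.002,0.001,0.03],[0,0,-0.04],0.75],[[0.002,0.001,0.06],[0,0,-0.04],0.75],[[0.002,0.001,0.076],[0,0,-0.04],0.75],[[0.002,0.001,0.076],[0,0,-0.04],0.75],[[0.002,0.001,0.076],[0,0,-0.04],0.4]]}}

```text
time_s: 2.3
tool_pos: [0.5564, 0.0513, 0.097]
ee_rot: [-0.33, -3.124, -0.0]
force: [-0.2, -0.4, 0.7]
opening: 0.713
finger_force: 0.0
```

>>> {"op": "carry_out", "data": {"targets": [[[0,0,0],[0,0,0],0.2],[[0,0,0],[0,0,0],0.2],[[0,0,0],[0,0,0],0.2],[[0,0,0],[0,0,0],0.2],[[0,0,0],[0,0,0],0.2]]}}

```text
time_s: 2.8
tool_pos: [0.557, 0.0486, 0.0975]
ee_rot: [0.33, 3.123, -0.006]
force: [-1.4, -8.3, 1.7]
opening: 0.442
finger_force: 30.0
```

>>> {"op": "carry_out", "data": {"targets": [[[0,0.001,0.004],[0,0,0],0.2],[[0,0.001,0.008],[0,0,0],0.2],[[0,0.001,0.01],[0,0,0],0.2],[[0,0.001,0.01],[0,0,0],0.2],[[0,0.001,0.01],[0,0,0],0.2]]}}

```text
time_s: 3.3
tool_pos: [0.5573, 0.0486, 0.0906]
ee_rot: [0.33, 3.123, -0.009]
force: [-12.7, -12.0, 23.1]
opening: 0.442
finger_force: 30.0
```

>>> {"op": "carry_out", "data": {"targets": [[[0,-0.001,-0.004],[0,0,0],0.2],[[0,-0.001,-0.008],[0,0,0],0.2],[[0,-0.002,-0.009],[0,0,0],0.2],[[0,-0.002,-0.009],[0,0,0],0.2],[[0,-0.002,-0.009],[0,0,0],0.2]]}}

```text
time_s: 3.8
tool_pos: [0.557, 0.0485, 0.0965]
ee_rot: [0.33, 3.123, -0.004]
force: [-0.6, -6.6, 1.4]
opening: 0.444
finger_force: 30.0
```

>>> {"op": "carry_out", "data": {"targets": [[[0,0,-0.001],[0,0,0.14],0.2],[[0,0,-0.001],[0,0,0.28],0.2],[[0,0,-0.001],[0,0,0.42],0.2],[[0,0,-0.001],[0,0,0.56],0.2],[[0,0,-0.001],[0,0,0.7],0.2]]}}

```text
time_s: 4.3
tool_pos: [0.5565, 0.0478, 0.0971]
ee_rot: [1.389, 2.816, -0.005]
force: [-1.8, -9.1, 2.1]
opening: 0.445
finger_force: 30.0
```

>>> {"op": "carry_out", "data": {"targets": [[[0,0,0],[0,0,0.14],0.2],[[0,0,0],[0,0,0.28],0.2],[[0,0,0],[0,0,0.42],0.2],[[0,0,0],[0,0,0.54],0.2],[[0,0,0],[0,0,0.64],0.2]]}}

```text
time_s: 4.8
tool_pos: [0.5558, 0.0487, 0.0967]
ee_rot: [2.203, 2.239, -0.004]
force: [-3.0, -0.8, 1.6]
opening: 0.44
finger_force: 30.0
```

```bash
python3 - <<'E'
from h import *
from workcell import *
import cv2
s=state();print(s["tool_pos"],s["joints"].round(3),s["force"],s["moment"],(R.from_rotvec(s["ee_rot"]).inv()*grasp(0)).as_rotvec())
f=grab_frame("wrist");f2=grab_frame("side");f3=grab_frame("scene")
a=cv2.resize(f["color"],(480,360));b=cv2.resize(f2["color"][180:290,235:325],(320,391));c=cv2.resize(f3["color"][195:270,215:335],(320,200))
o=np.zeros((600,800,3),np.uint8);o[:360,:480]=a;o[:391,480:]=b;o[395:595,480:]=c
cv2.imwrite("pics/t1.png",o[:,:,::-1])
E
```

```text
[0.55576668 0.04873124 0.09671853] [-0.053  0.188  1.813 -0.002  1.142 -0.068] [-2.98151749 -0.80950491  1.6039428 ] [-0.31435507  0.59683068  0.82754561] [-2.66596250e-03  5.44934447e-04 -1.33940039e+00]
```

View pics/t1.png

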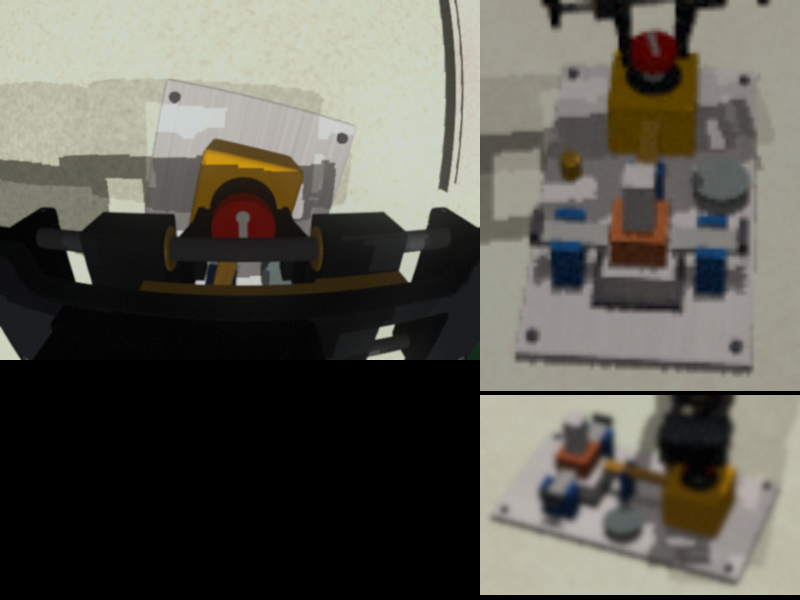

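The bar has turned by about 1.3 rad, moment 0.83 N m: at its stop, bolt clear of the foot. Release and rise.

>>> {"op": "carry_out", "data": {"targets": [[[0,0,0],[0,0,0],0.7],[[0,0,0],[0,0,0],0.7],[[0,0,0],[0,0,0],0.7],[[0,0,-0.04],[0,0,0],0.7],[[0,0,-0.08],[0,0,0],0.7]]}}

```text
time_s: 5.45
tool_pos: [0.5552, 0.0504, 0.176]
ee_rot: [-2.196, -2.242, 0.003]
force: [1.4, -0.5, -0.3]
opening: 0.691
finger_force: 0.0
```

```bash
python3 - <<'E'
from h import *
from workcell import *
s=state();v=[.537,-.0345,-.215]
shift(s,fix2w(v,[0,-.08,.160]),grasp(-np.pi/2))
E
```

```text
pos [0.5552 0.0504 0.176 ] shift [-0.1623 -0.0386  0.016 ] F [ 1.4 -0.5 -0.3] q [-0.05  0.1   1.75  0.    1.29 -0.07]
turn [-0.0035 -0.0004  0.2358]
```

>>> {"op": "carry_out", "data": {"targets": [[[-0.045,-0.011,0],[0,0,0.06],0.5],[[-0.09,-0.022,0],[0,0,0.13],0.5],[[-0.13,-0.031,0],[0,0,0.19],0.5],[[-0.162,-0.039,0],[0,0,0.236],0.5],[[-0.162,-0.039,0.01],[0,0,0.236],0.5]]}}

```text
time_s: 5.95
tool_pos: [0.5214, -0.1166, 0.1682]
ee_rot: [2.449, 1.961, 0.002]
force: [0.3, 0.7, 0.4]
opening: 0.5
finger_force: 0.0
```

>>> {"op": "carry_out", "data": {"targets": [[[0,0,0],[0,0,0],0.5],[[0,0,0],[0,0,0],0.5]]}}

```text
time_s: 6.15
tool_pos: [0.5206, -0.1118, 0.1661]
ee_rot: [-2.446, -1.97, -0.0]
force: [0.3, -0.7, 0.0]
opening: 0.499
finger_force: 0.0
```

```bash
python3 - <<'E'
from h import *
from workcell import *
import cv2
s=state();v=[.537,-.0345,-.215]
shift(s,fix2w(v,[0,-.08,.083]),grasp(-np.pi/2))
f=grab_frame("wrist");s2=f
print(wproj(f,s,fix2w(v,[[0,-.08,.122],[0,.085,.111],[-.012,-.092,.122],[.012,-.068,.122]])))
cv2.imwrite("pics/w2.png",cv2.resize(f["color"][:,:,::-1],None,fx=1.4,fy=1.4))
E
```

```text
pos [ 0.5206 -0.1118  0.1661] shift [-0.001  -0.0004  0.0831] F [ 0.3 -0.7  0. ] q [-0.36  0.05  1.83  0.    1.27 -0.15]
turn [-0.0008 -0.0008  0.0002]
[[281.98041282 233.62596727]
 [282.14064933  -7.92404685]
 [264.52683618 249.95715371]
 [300.06869414 216.61436362]]
```

View pics/w2.png

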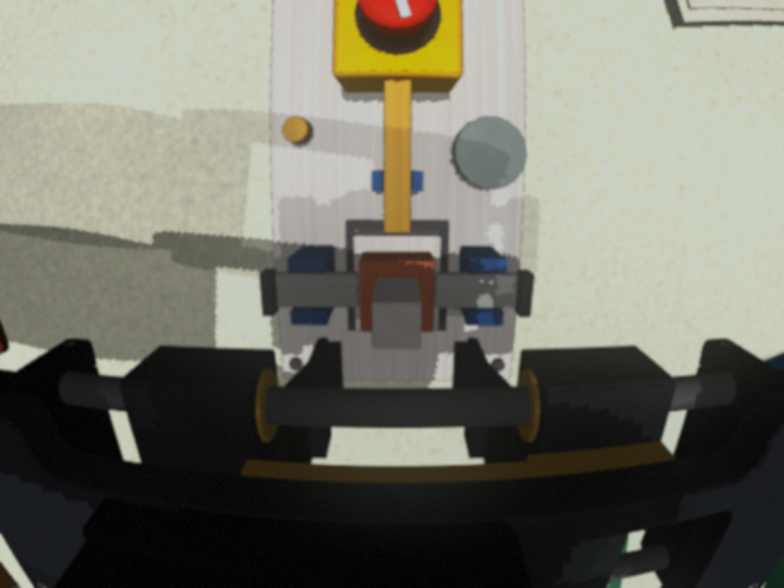

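Stem top at (396,327) enlarged = native (283,234), spot on the prediction; bolt tip is clear of the foot. Descend and grip.

>>> {"op": "carry_out", "data": {"targets": [[[-0.001,0,0.03],[0,0,0],0.5],[[-0.001,0,0.06],[0,0,0],0.5],[[-0.001,0,0.083],[0,0,0],0.5],[[-0.001,0,0.083],[0,0,0],0.5],[[-0.001,0,0.083],[0,0,0],0.5]]}}

```text
time_s: 6.7
tool_pos: [0.5208, -0.1129, 0.0839]
ee_rot: [-2.446, -1.971, 0.0]
force: [0.1, 0.1, 0.4]
opening: 0.498
finger_force: 0.0
```

>>> {"op": "carry_out", "data": {"targets": [[[0,0,0],[0,0,0],0.1],[[0,0,0],[0,0,0],0.1],[[0,0,0],[0,0,0],0.1],[[0,0,0],[0,0,0],0.1],[[0,0,0],[0,0,0],0.1]]}}

```text
time_s: 7.2
tool_pos: [0.5207, -0.1139, 0.0845]
ee_rot: [2.448, 1.969, 0.001]
force: [-3.7, 1.2, 5.8]
opening: 0.275
finger_force: 30.0
```

```bash
cat >> h.py <<'E'
def arc(s,Lh=.071,ths=(.07,.14,.2,.26)):
    # rows along tool axes for lean about fixture y by pivot at (sgn*28 mm) below TCP; TCP Lh above underside
    for sg in (1,-1):
        for t in ths:
            # block frame: x=tool y, z=-tool z
            x=sg*28*(1-np.cos(t))+Lh*1e3*np.sin(t)*sg; z=28*np.sin(t)+Lh*1e3*np.cos(t)-Lh*1e3
            print(sg,t,"tooly %.1f toolz %.1f"%(x,-z))
E
python3 - <<'E'
from h import *
from workcell import *
s=state();v=[.537,-.0345,-.215]
shift(s,fix2w(v,[0,-.08,.083]),grasp(-np.pi/2));print(s["opening"],s["finger_force"])
print((R.from_rotvec(s["ee_rot"]).inv()*grasp(-np.pi/2,.26)).as_rotvec())
arc(s)
E
```

```text
pos [ 0.5207 -0.1139  0.0845] shift [ 0.0011 -0.001   0.0015] F [-3.7  1.2  5.8] q [-0.36  0.15  1.89  0.    1.11 -0.15]
turn [ 0.0007  0.0001 -0.0011]
0.2750357825884295 29.982990827411413
[ 2.60685406e-01 -6.74100223e-05 -1.07016053e-03]
1 0.07 tooly 5.0 toolz -1.8
1 0.14 tooly 10.2 toolz -3.2
1 0.2 tooly 14.7 toolz -4.1
1 0.26 tooly 19.2 toolz -4.8
-1 0.07 tooly -5.0 toolz -1.8
-1 0.14 tooly -10.2 toolz -3.2
-1 0.2 tooly -14.7 toolz -4.1
-1 0.26 tooly -19.2 toolz -4.8
```

>>> {"op": "carry_out", "data": {"targets": [[[0,0.0025,-0.001],[0.035,0,0],0.1],[[0,0.005,-0.0018],[0.07,0,0],0.1],[[0,0.0075,-0.0025],[0.105,0,0],0.1],[[0,0.01,-0.0032],[0.14,0,0],0.1],[[0,0.01,-0.0032],[0.14,0,0],0.1]]}}

```text
time_s: 7.7
tool_pos: [0.5305, -0.1161, 0.0874]
ee_rot: [-2.36, -1.898, 0.135]
force: [-3.2, 0.6, 8.2]
opening: 0.271
finger_force: 30.0
```

>>> {"op": "carry_out", "data": {"targets": [[[0,0.0024,-0.0007],[0.033,0,0],0.1],[[0,0.0048,-0.0014],[0.065,0,0],0.1],[[0,0.0072,-0.0022],[0.1,0,0],0.1],[[0,0.0095,-0.003],[0.13,0,0],0.1],[[0,0.0095,-0.003],[0.13,0,0],0.1]]}}

```text
time_s: 8.2
tool_pos: [0.5366, -0.1174, 0.0889]
ee_rot: [-2.269, -1.826, 0.257]
force: [-11.4, 1.4, 13.2]
opening: 0.27
finger_force: 30.2
```

```bash
python3 - <<'E'
from h import *
from workcell import *
import cv2
s=state();v=[.537,-.0345,-.215]
print(s["force"],s["moment"],(grasp(-np.pi/2).inv()*R.from_rotvec(s["ee_rot"])).as_rotvec(), R.from_euler("z",.215).apply(s["tool_pos"]-fix2w(v,[0,-.08,.012])))
o=[]
for n,(a,b,c,d) in {"side":(205,285,240,320),"scene":(190,250,225,285)}.items():
    f=grab_frame(n);o.append(cv2.resize(f["color"][a:b,c:d],(400,400),interpolation=2))
cv2.imwrite("pics/l1.png",np.hstack(o)[:,:,::-1])
E
```

```text
[-11.40335718   1.42561446  13.22423731] [0.47568757 2.92715505 0.04319629] [2.79766526e-01 2.03298707e-04 9.57865700e-04] [ 0.01733703 -0.00108265  0.0769163 ]
```

View pics/l1.png

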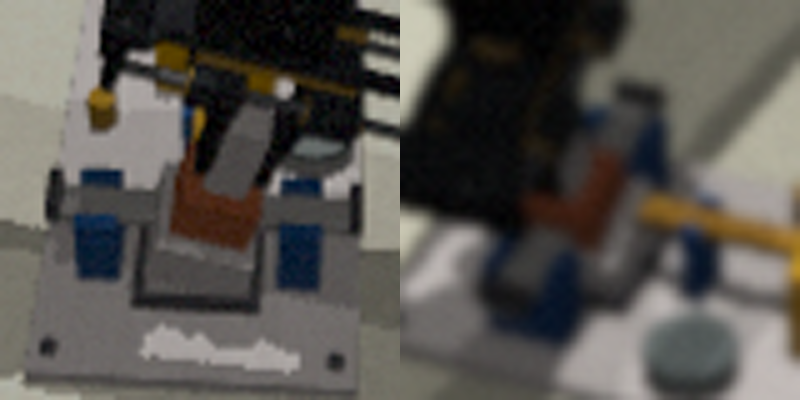

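Block leans strongly toward the back (+x) keeper in both views, with 11 N reaction: keeper at its stop. Back to upright, then the other side.

>>> {"op": "carry_out", "data": {"targets": [[[0,-0.0046,0.0019],[-0.068,0,0],0.1],[[0,-0.0092,0.0043],[-0.135,0,0],0.1],[[0,-0.0136,0.0069],[-0.202,0,0],0.1],[[0,-0.0178,0.0097],[-0.27,0,0],0.1],[[0,-0.0178,0.0097],[-0.27,0,0],0.1]]}}

```text
time_s: 8.8
tool_pos: [0.5191, -0.1135, 0.084]
ee_rot: [2.446, 1.968, 0.002]
force: [0.0, -0.7, -2.2]
opening: 0.274
finger_force: 30.0
```

```bash
cat > st.py <<'E'
from h import *
from workcell import *
s=state();v=[.537,-.0345,-.215]
print(s["force"].round(1),s["moment"].round(2),(grasp(-np.pi/2).inv()*R.from_rotvec(s["ee_rot"])).as_rotvec().round(3), R.from_euler("z",.215).apply(s["tool_pos"]-fix2w(v,[0,-.08,.012])).round(4))
E
python3 st.py
```

```text
[ 0.  -0.7 -2.2] [-0.15  0.24 -0.02] [-0.003 -0.     0.001] [-0.0006 -0.001   0.072 ]
```

>>> {"op": "carry_out", "data": {"targets": [[[0,-0.0025,-0.001],[-0.035,0,0],0.1],[[0,-0.005,-0.0018],[-0.07,0,0],0.1],[[0,-0.0075,-0.0025],[-0.105,0,0],0.1],[[0,-0.01,-0.0032],[-0.14,0,0],0.1],[[0,-0.01,-0.0032],[-0.14,0,0],0.1]]}}

```text
time_s: 9.3
tool_pos: [0.5111, -0.1119, 0.0872]
ee_rot: [2.359, 1.897, 0.136]
force: [5.3, -0.9, -6.3]
opening: 0.273
finger_force: 30.0
```

>>> {"op": "carry_out", "data": {"targets": [[[0,-0.0024,-0.0007],[-0.033,0,0],0.1],[[0,-0.0048,-0.0014],[-0.065,0,0],0.1],[[0,-0.0072,-0.0022],[-0.1,0,0],0.1],[[0,-0.0095,-0.003],[-0.13,0,0],0.1],[[0,-0.0095,-0.003],[-0.13,0,0],0.1]]}}

```text
time_s: 9.8
tool_pos: [0.5028, -0.1102, 0.0895]
ee_rot: [2.273, 1.827, 0.252]
force: [8.7, -1.7, -6.8]
opening: 0.273
finger_force: 30.0
```

```bash
python3 st.py; python3 - <<'E'
from h import *
from workcell import *
import cv2
f=grab_frame("side");cv2.imwrite("pics/l2.png",cv2.resize(f["color"][205:285,240,None].repeat(1,1) if 0 else f["color"][205:285,240:320],(560,560),interpolation=2)[:,:,::-1])
E
```

```text
[ 8.7 -1.7 -6.8] [-0.38 -1.24  0.01] [-0.275 -0.001  0.002] [-0.0172 -0.0013  0.0775]
```

View pics/l2.png

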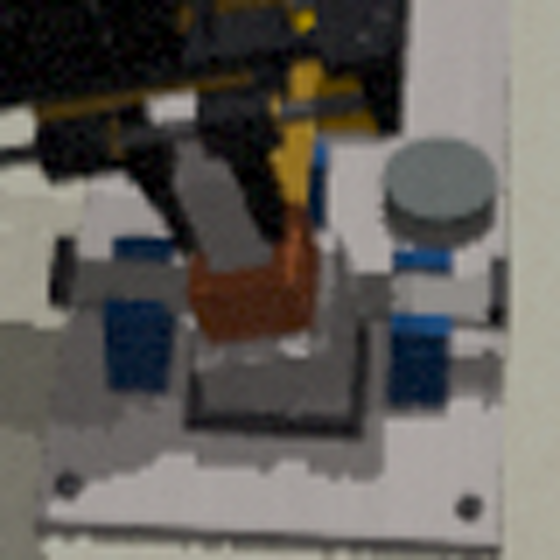

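Block leans to the front keeper; both end plates stand off their guides about alike ((62–110) left, (450–495) right). A little more push for certainty, then upright.

>>> {"op": "carry_out", "data": {"targets": [[[0,-0.003,0.001],[-0.01,0,0],0.1],[[0,-0.004,0.002],[-0.02,0,0],0.1],[[0,-0.004,0.002],[-0.02,0,0],0.1]]}}

```text
time_s: 10.15
tool_pos: [0.5022, -0.1103, 0.0889]
ee_rot: [2.257, 1.814, 0.273]
force: [10.1, -1.1, 0.8]
opening: 0.273
finger_force: 30.0
```

```bash
python3 st.py
```

```text
[10.1 -1.1  0.8] [-0.2  -1.65  0.04] [-0.299 -0.001  0.002] [-0.0178 -0.0015  0.0769]
```

>>> {"op": "carry_out", "data": {"targets": [[[0,0.0075,0],[0.07,0,0],0.1],[[0,0.013,0.002],[0.145,0,0],0.1],[[0,0.0176,0.005],[0.22,0,0],0.1],[[0,0.0216,0.008],[0.292,0,0],0.1],[[0,0.0216,0.008],[0.292,0,0],0.1]]}}

```text
time_s: 10.65
tool_pos: [0.5214, -0.1144, 0.0838]
ee_rot: [-2.445, -1.967, 0.006]
force: [-1.1, -1.8, 5.8]
opening: 0.271
finger_force: 30.0
```

```bash
python3 st.py
```

```text
[-1.1 -1.8  5.8] [-0.41  0.06 -0.02] [ 0.006 -0.     0.001] [ 0.0018 -0.0014  0.0718]
```

>>> {"op": "carry_out", "data": {"targets": [[[0,-0.001,-0.002],[-0.005,0,0],0.1],[[0,-0.001,-0.006],[-0.005,0,0],0.1],[[0,-0.001,-0.01],[-0.005,0,0],0.1],[[0,-0.001,-0.014],[-0.005,0,0],0.1],[[0,-0.001,-0.014],[-0.005,0,0],0.1]]}}

```text
time_s: 11.15
tool_pos: [0.5194, -0.1136, 0.0991]
ee_rot: [2.445, 1.967, 0.004]
force: [1.3, 0.9, -6.4]
opening: 0.276
finger_force: 30.0
```

```bash
python3 st.py
```

```text
[ 1.3  0.9 -6.4] [-0.11  0.03 -0.05] [-0.004 -0.     0.001] [-0.0003 -0.001   0.0871]
```

>>> {"op": "carry_out", "data": {"targets": [[[0,0,-0.012],[0,0,0],0.1],[[0,0,-0.024],[0,0,0],0.1],[[0,0,-0.036],[0,0,0],0.1],[[0,0,-0.048],[0,0,0],0.1],[[0,0,-0.059],[0,0,0],0.1]]}}

```text
time_s: 11.65
tool_pos: [0.5196, -0.1137, 0.1588]
ee_rot: [2.445, 1.967, 0.004]
force: [0.1, -0.2, -6.0]
opening: 0.274
finger_force: 30.0
```

>>> {"op": "carry_out", "data": {"targets": [[[0,0,0],[0,0,0],0.1],[[0,0,0],[0,0,0],0.1],[[0,0,0],[0,0,0],0.1],[[0,0,0],[0,0,0],0.1],[[0,0,0],[0,0,0],0.1]]}}

```text
time_s: 12.15
tool_pos: [0.5188, -0.1134, 0.1564]
ee_rot: [2.447, 1.968, 0.002]
force: [0.9, -0.1, -6.6]
opening: 0.272
finger_force: 30.0
```

```bash
python3 st.py; python3 - <<'E'
from h import *
from workcell import *
import cv2
f=grab_frame("side");cv2.imwrite("pics/l3.png",cv2.resize(f["color"][175:285,230:330],(545,600),interpolation=2)[:,:,::-1])
E
```

```text
[ 0.9 -0.1 -6.6] [-0.16  0.09 -0.02] [-0.002  0.     0.001] [-0.0009 -0.0009  0.1444]
```

View pics/l3.png

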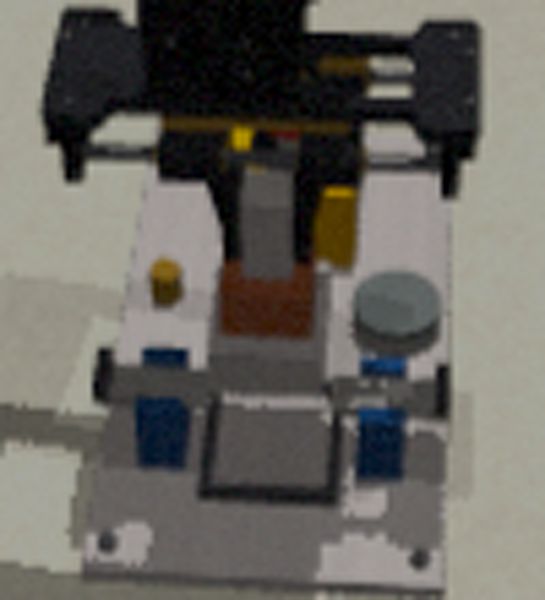

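The block hangs upright in the gripper, body at (268,300), foot at (268,350), and the nest below it at (270,445) is empty. Both keepers are pushed out and the bystanders are in place. Handing in.

```bash
python3 -c "
from workcell import *
print(close_job())"
```

```text
the job is handed in; nothing more can be done
None
```

The job is handed in (no verdict was returned): mushroom pressed and turned to its stop, both keepers pushed back by rocking, and the block held upright about 3 cm above the keepers over its nest.

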